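# Prop the sprung catch and free the glass finial

## Task

The frosted glass finial in the holding jig is held down by a sprung catch. Push the right wooden prop (the middle thickness of the three standing blocks) all the way down into the catch's flared slot so that it wedges the catch open by itself, let go of it, then lift the finial out and stand it upright in the middle of the terracotta cooling slab, setting it down gently. Leave the prop standing in the slot with the catch held open.

Things in the scene. Friction and masses are not known exactly. Their poses are not given: they have to be found in the camera images.
- prop: Plain wooden block standing upright, 32 mm thick (its x), 40 mm wide (y), 110 mm high, 100 g; origin at the centre of its underside, z up. The lowest 8 mm of both 40 mm wide faces is chamfered: its foot is 22 mm thick. Alike after a half turn. Two lookalikes of the same width and height stand nearby, in any order: 22 mm thick (too thin to free the finial) and 56 mm thick (does not fit).
- jig: Holding jig bolted down: aluminium base 235 x 100 x 12 mm (its x -110 to +125). Origin on the table, z up, +x = the way the catch opens. Round seat with brass rim (radius 33, top at z 18 mm) at x -65, y 0, floor at z 12. Next, a fixed grey plate across it, 80 mm wide (y), top z 86, slot-side face at x 12, its part above z 60 leaning towards the seat. Spring housing at x 101 to 123, z up to 52.
- slot (a point): Middle of the floor of the slot between the grey plate and the catch's tail; jig axes; at x 28, y 0, z 27 mm of the jig. A prop pushed down fully stands here, its thickness along x, its width along y. With the catch shut the slot is 12 mm wide (x) at the bottom (to z 47 mm), flaring to 50 mm at the mouth (z 86 mm, jig x 0 to 50): come straight down 0 to 2 mm to the +x side of this point.
- catch (a joint): Travel of the sprung steel catch in m: 0 shut, 0.020 with the prop in, 0.024 at its stop. Its flat tongue (50 mm wide, z 22 to 27 mm) runs under the grey plate and laps 12 mm over the finial's foot when shut; its 50 mm wide tail rises behind the plate, flaring to +x. The spring pushes it shut with 1.5 N at 0, 2.7 N at 0.020; pushing the prop down takes about 5 N (15 N if off line).
- finial: Frosted glass finial standing in the jig's seat (3 mm of play), 98 mm high, about 120 g; origin at the centre of its underside, z along its axis. Round foot 50 mm across and 8 mm thick, stem 14 mm across, then a bud 34 mm across, cylindrical from 57 to 79 mm height (grip here, fingers across the jig's y to clear the plate), tapering to the top.
- slab: Fixed flat terracotta cooling slab, 130 x 130 x 15 mm; origin at the centre of its underside on the table, so its top is at z = 15 mm.

How it is judged:
On the way:
1. the prop stands fully down in the slot, let go, with the catch wedged open and the finial still in its seat (value of joint catch above 0.015 m and z of prop in the frame of jig below 0.037 m and x of prop in the frame of jig between 0.016 and 0.04 m and y of prop in the frame of jig between -0.02 and 0.02 m and contact force between the fingers and prop below 0.1 N and x of finial in the frame of jig between -0.075 and -0.055 m and z of finial in the frame of jig below 0.02 m), for 0.2 s.
At the end, for the whole second after the job is handed in: The finial stands upright (within 7 degrees), at rest, on the slab, within 40 mm of its centre; the prop stands in the slot (within 10 degrees of upright, foot within 10 mm of the slot's floor, within 12 mm along x and 20 mm along y of its place) and holds the catch open by 15 mm or more (horizontal distance between finial and slab below 0.04 m and angle between finial's own z axis and vertical below 0.12 rad and height (world z) of finial between 0.011 and 0.02 m and linear speed of finial below 0.03 m/s and value of joint catch above 0.015 m and z of prop in the frame of jig below 0.037 m and x of prop in the frame of jig between 0.016 and 0.04 m and y of prop in the frame of jig between -0.02 and 0.02 m and angle between prop's own z axis and vertical below 0.17 rad); the robot touches nothing.
It fails at once if the finial is dropped (falls freely faster than 0.6 m/s, about 18 mm) (contact force between the fingers and finial below 0.05 N and linear speed of finial above 0.6 m/s).
It fails at once if the finial is tipped over by more than 35 degrees (angle between finial's own z axis and vertical above 0.61 rad).
It also fails if it takes over 64 s, if anything falls off the work surface, if the arm or the gripper's body presses on something with over 40 N, if the wrist force passes 120 N, or if a joint passes its speed limit or range.

## Robot

A 6-joint arm with a two-finger parallel gripper is mounted at the origin on the work surface. World frame = base frame: x ahead of the robot, y to its left, z up, the work surface at z = 0. Lengths are in m, angles in rad, forces in N, time in s.
With the tool pointing down it reaches from about 0.35 to 0.975 m from the base axis. Payload 4.9 kg.
Tool frame: the origin (TCP) lies at the very end of the fingers, on their centre line; the grasp point (between the pads) lies 19 mm behind it; z points along the fingers, y is the line along which they close (so a half turn about z gives the same grasp; the last joint's range is limited). The gripper opens to 85 mm and grips with 20 to 120 N. Pads are 22 mm wide; open, the fingers measure 114 mm over their backs; the gripper's body (76 mm by 85 mm) begins 54 mm behind the grasp point. The pads swing forward as they close: fully open they stand 13 mm farther back than shut.
Start: joints at [-1.44, 0.053, 1.613, -0, 1.476, -0.119], TCP at [0.155, -0.606, 0.231] pointing down, gripper open.
Joint ranges: [-3.01, 3.01], [-1.01, 2.22], [0.06, 2.58], [-1.02, 4.17], [0.09, 2.62], [-3.14, 3.14]. Speed limits (rad/s): [2.57, 2.57, 3.14, 3.14, 3.14, 3.14].

## Interface

Orientations are given as a rotation vector (axis times angle).
In Python, from station import ctrl, imaging gives the robot as it stands.
- The arm moves only by the tool play_rows, never from a script. Its argument "series" is a list of rows, each a list of 3 entries, a list of its own where there are three numbers: the opening, from 0 (shut) to 1 (fully open), then the shift along the tool's x, y, z each as a share of 0.05 m, from -1 to 1, then the turn, a rotation vector about the tool's x, y, z each as a share of 8 degrees, from -1 to 1. In form: [[grip, [dx, dy, dz], [ax, ay, az]], ...]. A call has 1 to 8 rows; each row shifts and turns the commanded pose from where the row before left it, along the tool's axes as they then stand; what a row does not reach is not made up. A row lasts 1/8 s, in which the tool goes at most 62.5 mm and 10.7 degrees, less where a joint would pass 70% of its speed; a pose out of reach is approached as far as the arm can. A call with a number of a shift or a turn outside -1 to 1 is refused whole. A call with a gripper value outside its range is refused whole. The fingers move at their own pace and stop on an object; "force" is the grip in N (left out, the last holds). Time passes only in rows, so rows that do not move let the fingers close. It gives the time, the measured TCP pose, the force, the opening and the grip force at its end, in the units of the state.
- ctrl.get_obs(): the state, without advancing time (a new reading comes with each control period).
- imaging.get_image(name): name is "scene" or "top" or "wrist"; returns a dict with "color" (480x640x3 uint8, blue, green, red), "fx", "fy", "cx", "cy" (pixels), "extrinsics" (4x4, takes a point from world to camera coordinates); the wrist camera has in their place "hand_eye" (4x4, takes a point from camera to tool coordinates, whose origin is the TCP and whose axes are the flange's). Camera axes: x right, y down, z forward; pixel columns grow to the right and rows downward; lengths in m; the calibration is good to about 2 mm. A picture is of the moment at which its call begins: read the wrist's pose just before it. There is no depth.
- ctrl.finish_job(): hands the job in; it is judged then, once.
The state is a dict: "t": time; "q": joint angles; "dq": joint speeds; "effort": joint torques, N m; "tool_pos": TCP position; "tool_rot": TCP orientation; "contact_force": force on the tool from outside, world axes, zero at the start; "wrist_torque": the same for the moment, N m; "opening": finger opening in m; "grip_force": force on a finger pad.
Only numpy, scipy, OpenCV 4.12 (cv2) and the standard library are available. Lean on these libraries where they do the work, as an engineer would, in place of code of your own. Each camera call takes 0.05 s, during which the arm holds its last target. There are 200 camera calls.

## Working session

There is one attempt and no reset: what is moved stays moved. The work goes in short steps, Python scripts to look and compute and a tool call to move; the robot and the scene stay as the last step left them, time stands still between calls to the robot, and variables do not carry over. Pictures are saved under pics/ and viewed, at most 10 in all, crops included, and the job is handed in when it is done.

Besides the shell and the picture viewer there is one more tool, called by a JSON object that holds its "api" and its "payload", one argument or row to a line. play_rows: Moves the arm, as the interface text tells. Shift numbers are shares of 0.05 m and turn numbers shares of 8 degrees, none past 1 either way. Its arguments: {"type":"object","properties":{"series":{"type":"array"},"force":{"type":"number"}},"required":["series"]}

```bash
mkdir -p pics; ls; python3 - <<'E'
from station import ctrl, imaging
import cv2,numpy as np
o=ctrl.get_obs();print(o)
for n in ["top","scene"]:
    d=imaging.get_image(n);cv2.imwrite(f"pics/{n}0.png",d["color"]);print(n,d["fx"],d["fy"],d["cx"],d["cy"],np.round(d["extrinsics"],4).tolist())
E
```

```text
pics
{'t': 0.0, 'q': array([-1.44000112e+00,  5.33438156e-02,  1.61428628e+00, -4.81670053e-05,
        1.47593870e+00, -1.19016622e-01]), 'dq': array([ 0.00092275,  0.00035683,  0.00131358,  0.00034219, -0.00085883,
        0.0019211 ]), 'effort': array([ 2.10909377e-03, -3.93682981e+01, -3.70174456e+01, -3.07153812e-05,
        7.13113637e-03,  2.92132905e-07]), 'tool_pos': array([ 0.15441141, -0.60500185,  0.23007569]), 'tool_rot': array([-3.11515641e+00, -3.91144975e-01,  9.35340876e-05]), 'contact_force': array([-1.01573901,  0.46813037,  0.22192975]), 'wrist_torque': array([ 0.01164481,  0.01824325, -0.02169943]), 'grip_force': 0.0, 'opening': 0.08534950316266994}
top 615.0775711469457 615.0775711469457 315.26577028918075 240.8717161271902 [[0.0016, -0.9999, 0.017, -0.0196], [-0.9885, -0.0042, -0.1514, 0.5377], [0.1514, -0.0166, -0.9883, 1.0751], [0.0, 0.0, 0.0, 1.0]]
scene 567.0848664261391 567.0848664261391 320.3335899553997 239.33695689693045 [[0.6471, 0.7623, -0.0114, -0.3481], [0.415, -0.3647, -0.8335, -0.1821], [-0.6395, 0.5347, -0.5524, 1.5787], [0.0, 0.0, 0.0, 1.0]]
```

View pics/top0.png

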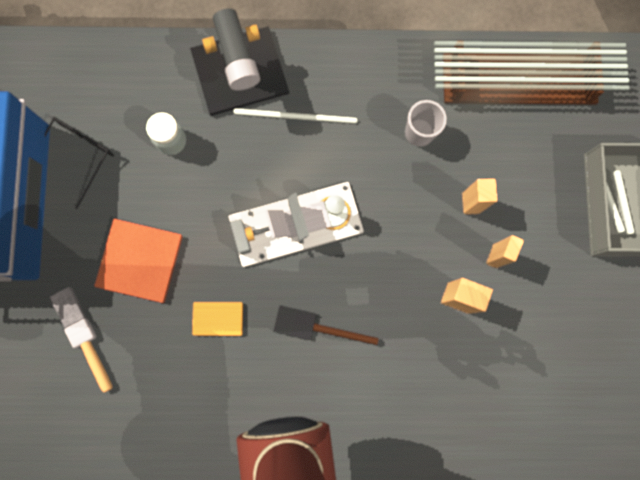

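View pics/scene0.png

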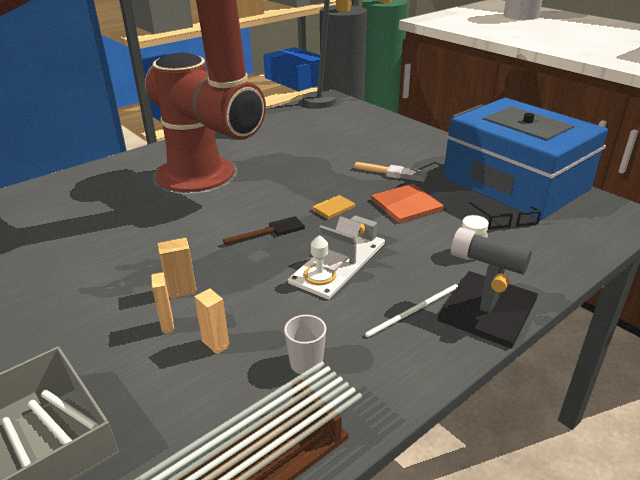

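```bash
cat > h.py <<'E'
import cv2,numpy as np
from station import ctrl, imaging
from scipy.spatial.transform import Rotation as R
def cam(d,obs=None):
    K=np.array([[d["fx"],0,d["cx"]],[0,d["fy"],d["cy"]],[0,0,1]])
    if "extrinsics" in d: return K,np.array(d["extrinsics"])
    T=np.eye(4);T[:3,:3]=R.from_rotvec(obs["tool_rot"]).as_matrix();T[:3,3]=obs["tool_pos"]
    return K,np.linalg.inv(T@np.array(d["hand_eye"]))
def plane(K,E,uv,z):
    uv=np.atleast_2d(uv).astype(float);C=-E[:3,:3].T@E[:3,3]
    r=(E[:3,:3].T@np.linalg.inv(K)@np.c_[uv,np.ones(len(uv))].T).T
    return C+r*((z-C[2])/r[:,2])[:,None]
def proj(K,E,P):
    P=np.atleast_2d(P);c=(E[:3,:3]@P.T).T+E[:3,3];c=(K@c.T).T;return c[:,:2]/c[:,2:]
E
python3 - <<'E'
from h import *
d=imaging.get_image("top");K,E=cam(d);im=d["color"]
hsv=cv2.cvtColor(im,cv2.COLOR_BGR2HSV)
m=cv2.inRange(hsv,(3,150,110),(12,255,255));m[:200]=0;m[:,200:]=0;m[320:]=0
c=max(cv2.findContours(m,0,2)[0],key=cv2.contourArea);r=cv2.minAreaRect(c);print("slab",r,plane(K,E,cv2.boxPoints(r),.015).round(4).tolist(),plane(K,E,r[0],.015))
a=cv2.resize(im[165:325,430:540],None,fx=3.5,fy=3.5,interpolation=2)
b=cv2.resize(im[175:275,222:370],None,fx=2.7,fy=2.7,interpolation=2)
o=np.zeros((600,800,3),np.uint8);o[:560,:385]=a[:560,:385];o[:270,390:390+b.shape[1]]=b[:270]
m=cv2.inRange(im,(150,150,150),(255,255,255));g=cv2.resize(np.dstack([m]*3)[175:275,222:370],None,fx=2.7,fy=2.7);o[280:550,390:390+g.shape[1]]=g
cv2.imwrite("pics/m1.png",o)
E
```

```text
slab ((138.11154174804688, 260.49334716796875), (71.09546661376953, 72.22620391845703), 15.018359184265137) [[0.4564, 0.3847, 0.015], [0.5861, 0.3573, 0.015], [0.552, 0.229, 0.015], [0.4232, 0.2585, 0.015]] [[0.50382319 0.30740133 0.015     ]]
```

View pics/m1.png

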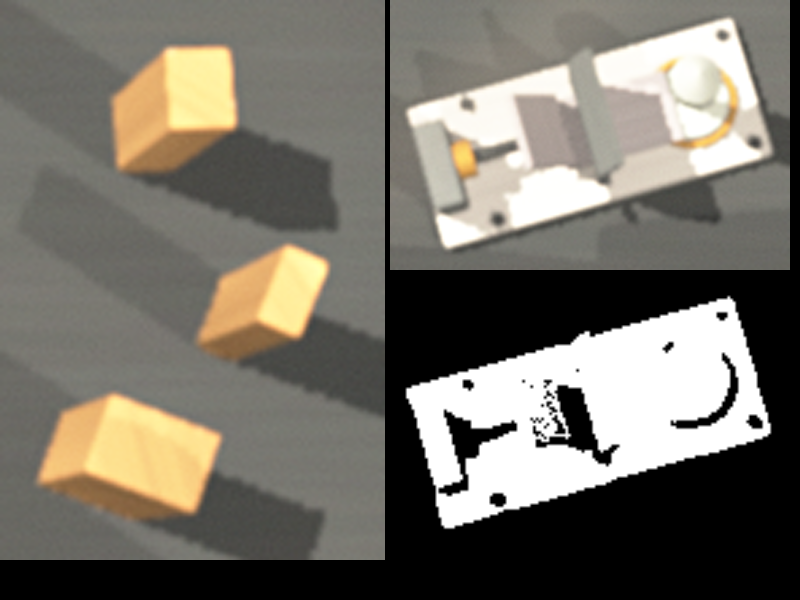

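```bash
python3 - <<'E'
from h import *
d=imaging.get_image("top");K,E=cam(d)
p=np.array([(168,48),(233,47),(237,128),(169,129)])/3.5+[430,165]
P=plane(K,E,p,.11);print(P.round(4).tolist(),P.mean(0));q=P[:,:2]
print([np.linalg.norm(q[i]-q[i-1]) for i in range(4)]);w=(q[0]+q[1]-q[2]-q[3]);t=q[0]+q[3]-q[1]-q[2]
print("width ang",np.degrees(np.arctan2(w[1],w[0])),"thick ang",np.degrees(np.arctan2(t[1],t[0])))
j=np.array([(407,108),(733,18),(772,155),(445,248)])/2.7+[222-390/2.7,175]
J=plane(K,E,j,.012)[:,:2];print(J.round(4).tolist(),[np.linalg.norm(J[i]-J[i-1]) for i in range(4)])
x=J[0]+J[3]-J[1]-J[2];x/=np.linalg.norm(x);y=np.array([-x[1],x[0]])
o=J.mean(0)-x*.0075;print("jig",o,np.degrees(np.arctan2(x[1],x[0])),"slot",o+x*.029,"seat",o-.065*x)
f=np.array([[693/2.7+222-390/2.7,175+80/2.7]]);print("finial top",plane(K,E,f,.1))
d=imaging.get_image("scene");K2,E2=cam(d)
print("scene proj top corners A",proj(K2,E2,P).round().tolist())
o=ctrl.get_obs();Rm=R.from_rotvec(o["tool_rot"]).as_matrix();print(Rm.round(3).tolist())
w=imaging.get_image("wrist");print(w["fx"],w["cx"],w["cy"],w["hand_eye"].round(3).tolist())
E
```

```text
[[0.6375, -0.2993, 0.11], [0.6382, -0.3317, 0.11], [0.5972, -0.3319, 0.11], [0.5965, -0.2982, 0.11]] [ 0.6173633 -0.3152537  0.11     ]
[np.float64(0.04106680110471142), np.float64(0.03244341715014448), np.float64(0.04107363655783028), np.float64(0.03374073350985679)]
width ang -0.6137675082221151 thick ang 91.20436125479716
[[0.5904, 0.1442], [0.6558, -0.0822], [0.5586, -0.1086], [0.4931, 0.1161]] [np.float64(0.10136200667835803), np.float64(0.23570803153156247), np.float64(0.10073530906113237), np.float64(0.23402076047953632)]
jig [0.5765576 0.0101544] 106.17529496387442 slot [0.56847886 0.0380064 ] seat [ 0.5946651  -0.05227251]
finial top [[ 0.59243085 -0.04981452  0.1       ]]
scene proj top corners A [[222.0, 299.0], [205.0, 308.0], [193.0, 296.0], [210.0, 287.0]]
[[0.969, 0.247, -0.0], [0.247, -0.969, 0.001], [0.0, -0.001, -1.0]]
354.5196855368055 315.4481870657846 239.30778719562377 [[0.0, -0.945, -0.327, 0.084], [1.0, 0.0, -0.0, -0.001], [0.0, -0.327, 0.945, -0.144], [0.0, 0.0, 0.0, 1.0]]
```

{"api": "play_rows", "payload": {
  "series": [
    [1,[0.945,-0.303,0],[0,0,0]],
    [1,[0.945,-0.303,0],[0,0,0]],
    [1,[0.945,-0.303,0],[0,0,0]],
    [1,[0.945,-0.303,0],[0,0,0]],
    [1,[0.945,-0.303,0],[0,0,0]],
    [1,[0.945,-0.303,0],[0,0,0]],
    [1,[0.945,-0.303,0],[0,0,0]],
    [1,[0.945,-0.303,0],[0,0,0]]
  ]
}}

```text
t: 1.3
tool_pos: [0.4921, -0.3937, 0.2313]
tool_rot: [3.117, 0.391, 0.0]
contact_force: [0.2, -1.1, -0.1]
opening: 0.0854
grip_force: 0.0
```

{"api": "play_rows", "payload": {
  "series": [
    [1,[0.945,-0.303,0],[0,0,0]],
    [1,[0.945,-0.303,0],[0,0,0]],
    [1,[0.945,-0.303,0],[0,0,0]],
    [1,[0,0,0],[0,0,0.82]],
    [1,[0,0,0],[0,0,0.82]],
    [1,[0,0,0],[0,0,0]]
  ]
}}

```text
t: 2.05
tool_pos: [0.617, -0.3154, 0.231]
tool_rot: [-3.141, -0.035, 0.0]
contact_force: [0.6, -0.1, 0.5]
opening: 0.0851
grip_force: 0.0
```

```bash
python3 - <<'E'
from h import *
o=ctrl.get_obs();d=imaging.get_image("wrist");K,E=cam(d,o)
Rm=R.from_rotvec(o["tool_rot"]).as_matrix();print(o["t"],o["tool_pos"],Rm.round(3).tolist())
im=d["color"].copy()
P=np.array([[.6379,-.2991,.11],[.6379,-.3315,.11],[.5968,-.3315,.11],[.5968,-.2991,.11]])
print(proj(K,E,P).round())
cv2.imwrite("pics/w1.png",im)
E
```

```text
2.05 [ 0.61700094 -0.31544798  0.23104465] [[1.0, 0.022, -0.0], [0.022, -1.0, 0.0], [-0.0, -0.0, -1.0]]
[[296. 204.]
 [338. 205.]
 [336. 255.]
 [295. 254.]]
```

View pics/w1.png

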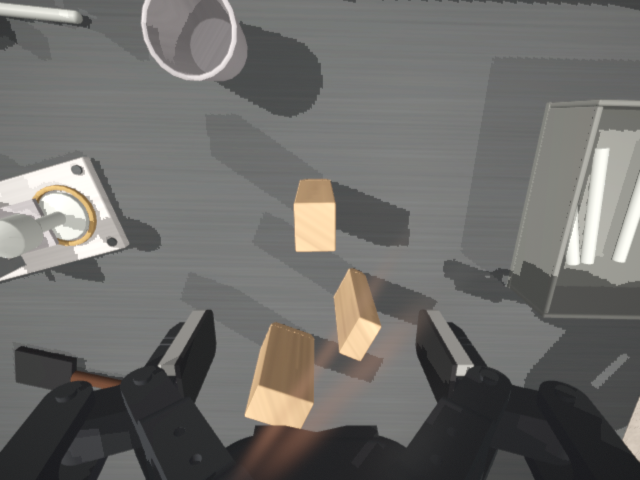

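{"api": "play_rows", "payload": {
  "series": [
    [1,[0,0,1],[0,0,0]],
    [1,[0,0,1],[0,0,0]],
    [1,[0,0,0.8],[0,0,0]],
    [1,[0,0,0.42],[0,0,0]],
    [1,[0,0,0],[0,0,0]]
  ]
}}

```text
t: 2.72
tool_pos: [0.6159, -0.3152, 0.0687]
tool_rot: [-3.14, -0.033, 0.004]
contact_force: [0.3, 0.1, 0.2]
opening: 0.0853
grip_force: 0.0
```

{"api": "play_rows", "payload": {
  "series": [
    [0,[0,0,0],[0,0,0]],
    [0,[0,0,0],[0,0,0]],
    [0,[0,0,0],[0,0,0]],
    [0,[0,0,0],[0,0,0]],
    [0,[0,0,0],[0,0,0]],
    [0,[0,0,0],[0,0,0]]
  ],
  "force": 60
}}

```text
t: 3.48
tool_pos: [0.6179, -0.3159, 0.0722]
tool_rot: [3.14, 0.033, 0.004]
contact_force: [0.5, 1.2, 6.0]
opening: 0.0313
grip_force: 59.6
```

{"api": "play_rows", "payload": {
  "series": [
    [0,[0,0,-0.5],[0,0,0]],
    [0,[0,0,-1],[0,0,0]],
    [0,[0,0,-1],[0,0,0]],
    [0,[0,0,-0.7],[0,0,0]],
    [0,[0,0,0],[0,0,-0.94]],
    [0,[0,0,0],[0,0,-0.94]],
    [0,[0,0,0],[0,0,0]]
  ]
}}

```text
t: 4.35
tool_pos: [0.6165, -0.3155, 0.2295]
tool_rot: [-3.11, -0.441, 0.002]
contact_force: [-0.6, -0.3, -1.1]
opening: 0.0314
grip_force: 59.1
```

{"api": "play_rows", "payload": {
  "series": [
    [0,[0.128,-0.884,0],[0,0,0]],
    [0,[0.128,-0.884,0],[0,0,0]],
    [0,[0.128,-0.884,0],[0,0,0]],
    [0,[0.128,-0.884,0],[0,0,0]],
    [0,[0.128,-0.884,0],[0,0,0]],
    [0,[0.128,-0.884,0],[0,0,0]],
    [0,[0.128,-0.884,0],[0,0,0]],
    [0,[0.128,-0.884,0],[0,0,0]]
  ]
}}

```text
t: 5.35
tool_pos: [0.5666, 0.0396, 0.2298]
tool_rot: [-3.111, -0.439, 0.001]
contact_force: [0.5, 0.5, -1.0]
opening: 0.0315
grip_force: 59.5
```

{"api": "play_rows", "payload": {
  "series": [
    [0,[0,0,0],[0,0,0]],
    [0,[0,0,0],[0,0,0]]
  ]
}}

```text
t: 5.6
tool_pos: [0.5671, 0.0379, 0.23]
tool_rot: [3.11, 0.442, -0.001]
contact_force: [0.2, 0.2, -1.1]
opening: 0.0313
grip_force: 59.8
```

```bash
python3 - <<'E'
from h import *
o=ctrl.get_obs();d=imaging.get_image("wrist");K,E=cam(d,o)
Rm=R.from_rotvec(o["tool_rot"]).as_matrix();print(o["t"],o["tool_pos"],Rm.round(3).tolist(),np.degrees(np.arctan2(Rm[1,1],Rm[0,1]))+180)
im=d["color"].copy()
a=np.radians(106.18);x=np.array([np.cos(a),np.sin(a),0]);y=np.array([-x[1],x[0],0]);z=np.array([0,0,1]);O=np.array([.5766,.0102,0])
J=lambda *p:O+p[0]*x+p[1]*y+p[2]*z
def dr(pts,c):
    for q in proj(K,E,np.array(pts)): cv2.circle(im,tuple(int(v) for v in q.round()),3,c,1)
dr([J(i,j,.012) for i in(-.11,.125) for j in (-.05,.05)],(0,0,255))
dr([J(0,.04,.086),J(0,-.04,.086),J(.05,.025,.086),J(.05,-.025,.086)],(0,255,0))
# expected prop foot
tx,ty=Rm[:,0],Rm[:,1];b=o["tool_pos"]-[0,0,.0722]
dr([b+ty*s*.011+tx*v*.02 for s in(-1,1) for v in (-1,1)],(255,0,0))
cv2.imwrite("pics/w2.png",im)
d=imaging.get_image("top");cv2.imwrite("pics/t2.png",d["color"])
print((np.array(o["tool_pos"])-O)@np.c_[x,y,z])
E
```

```text
5.6 [0.5671346  0.03790498 0.22998787] [[0.96, 0.279, -0.0], [0.279, -0.96, -0.001], [-0.001, 0.0, -1.0]] 106.17765440439858
[0.02924521 0.00137033 0.22998787]
```

View pics/w2.png

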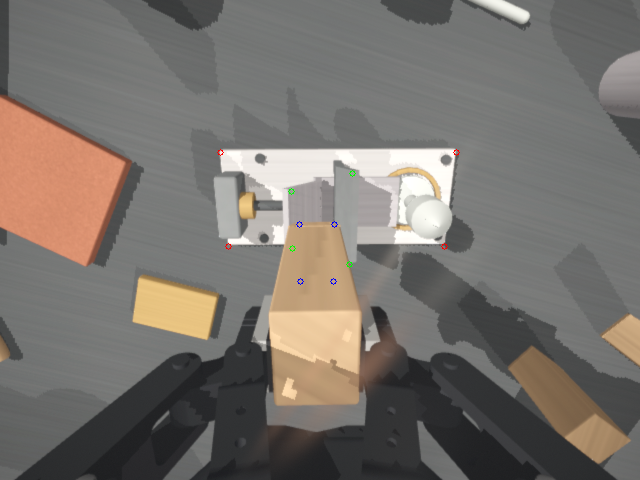

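```bash
python3 - <<'E'
import cv2
im=cv2.imread("pics/w2.png")[150:300,225:375];cv2.imwrite("pics/w2c.png",cv2.resize(im,None,fx=4,fy=4,interpolation=2))
E
```

```text
(no output)
```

View pics/w2c.png

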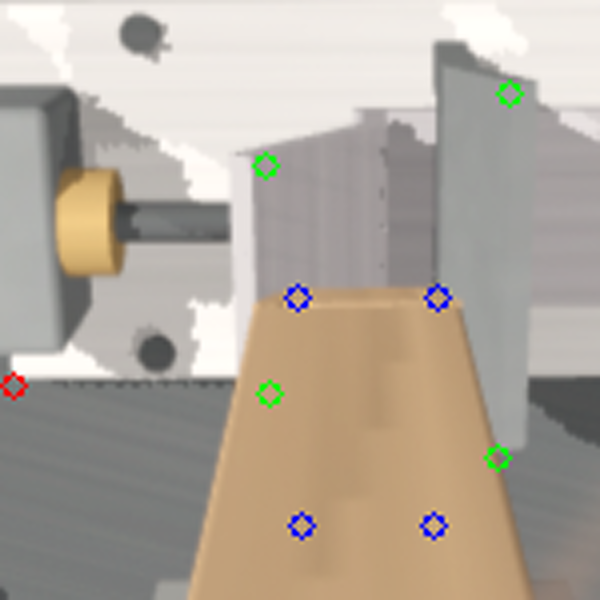

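{"api": "play_rows", "payload": {
  "series": [
    [0,[0.04,0.024,0.4],[0,0,0]],
    [0,[0,0,0.8],[0,0,0]],
    [0,[0,0,0.5],[0,0,0]],
    [0,[0,0,0.2],[0,0,0]],
    [0,[0,0,0],[0,0,0]],
    [0,[0,0,0],[0,0,0]]
  ]
}}

```text
t: 6.45
tool_pos: [0.5701, 0.0373, 0.1362]
tool_rot: [3.11, 0.443, 0.002]
contact_force: [-0.2, -1.7, -0.4]
opening: 0.0313
grip_force: 59.9
```

{"api": "play_rows", "payload": {
  "series": [
    [0,[0,0,0.1],[0,0,0]],
    [0,[0,0,0.1],[0,0,0]],
    [0,[0,0,0.1],[0,0,0]],
    [0,[0,0,0],[0,0,0]]
  ]
}}

```text
t: 6.95
tool_pos: [0.5699, 0.0376, 0.1202]
tool_rot: [3.11, 0.443, 0.002]
contact_force: [2.6, -2.8, 1.6]
opening: 0.0316
grip_force: 60.2
```

{"api": "play_rows", "payload": {
  "series": [
    [0,[0,0,0.1],[0,0,0]],
    [0,[0,0,0.1],[0,0,0]],
    [0,[0,0,0.1],[0,0,0]],
    [0,[0,0,0],[0,0,0]]
  ]
}}

```text
t: 7.45
tool_pos: [0.5682, 0.0376, 0.1032]
tool_rot: [-3.11, -0.443, 0.005]
contact_force: [1.7, -2.8, -2.4]
opening: 0.0313
grip_force: 59.7
```

{"api": "play_rows", "payload": {
  "series": [
    [0,[0,0,0.07],[0,0,0]],
    [0,[0,0,0.05],[0,0,0]],
    [0,[0,0,0],[0,0,0]],
    [0,[0,0,0],[0,0,0]]
  ]
}}

```text
t: 7.95
tool_pos: [0.5692, 0.0375, 0.0992]
tool_rot: [3.11, 0.444, -0.001]
contact_force: [-0.6, -3.0, 1.1]
opening: 0.0315
grip_force: 60.0
```

{"api": "play_rows", "payload": {
  "series": [
    [0,[0,0,0.04],[0,0,0]],
    [0,[0,0,0.04],[0,0,0]],
    [0,[0,0,0],[0,0,0]],
    [0,[0,0,0],[0,0,0]]
  ]
}}

```text
t: 8.45
tool_pos: [0.5701, 0.0367, 0.0991]
tool_rot: [3.108, 0.444, -0.0]
contact_force: [-8.0, -5.0, 17.4]
opening: 0.0316
grip_force: 61.9
```

{"api": "play_rows", "payload": {
  "series": [
    [0,[0,0,-0.05],[0,0,0]],
    [0.75,[0,0,0],[0,0,0]],
    [0.75,[0,0,0],[0,0,0]],
    [0.75,[0,0,0],[0,0,0]],
    [0.75,[0,0,0],[0,0,0]]
  ]
}}

```text
t: 9.07
tool_pos: [0.5693, 0.0378, 0.0975]
tool_rot: [-3.11, -0.444, 0.001]
contact_force: [0.4, -0.5, -0.3]
opening: 0.0643
grip_force: 0.0
```

{"api": "play_rows", "payload": {
  "series": [
    [0.75,[0,0,-0.5],[0,0,0]],
    [0.75,[0,0,-1],[0,0,0]],
    [0.75,[0,0,-1],[0,0,0]],
    [0.75,[0,0,-0.5],[0,0,0]],
    [0.75,[0,0,0],[0,0,0]],
    [0.75,[0,0,0],[0,0,0]]
  ]
}}

```text
t: 9.82
tool_pos: [0.5687, 0.0377, 0.2459]
tool_rot: [-3.109, -0.444, 0.004]
contact_force: [-0.4, -0.1, -0.3]
opening: 0.0644
grip_force: 0.0
```

```bash
python3 - <<'E'
from h import *
o=ctrl.get_obs();d=imaging.get_image("wrist");K,E=cam(d,o)
print(o["t"],o["tool_pos"],o["opening"])
im=d["color"].copy()
a=np.radians(106.18);x=np.array([np.cos(a),np.sin(a),0]);y=np.array([-x[1],x[0],0]);z=np.array([0,0,1]);O=np.array([.5766,.0102,0])
J=lambda *p:O+p[0]*x+p[1]*y+p[2]*z
def dr(pts,c):
    q=proj(K,E,np.array(pts));print(q.round(1).tolist())
    for v in q: cv2.circle(im,tuple(int(w) for w in v.round()),3,c,1)
dr([J(.028+s*.016,v*.02,.137) for s in(-1,1) for v in (-1,1)],(255,0,0))
dr([J(.07,.025,.086),J(.07,-.025,.086)],(0,255,0))
dr([J(-.065,0,.110)],(0,0,255))
dr([J(i,j,.012) for i in(-.11,.125) for j in (-.05,.05)],(0,0,255))
cv2.imwrite("pics/w3.png",im)
E
```

```text
9.825 [0.56872916 0.03769778 0.24590013] 0.06440104987108398
[[339.2, 209.5], [338.0, 259.9], [295.6, 209.4], [296.5, 259.9]]
[[270.9, 243.4], [268.6, 189.0]]
[[430.2, 225.0]]
[[450.0, 151.4], [438.8, 242.1], [223.6, 151.1], [231.0, 241.8]]
```

View pics/w3.png

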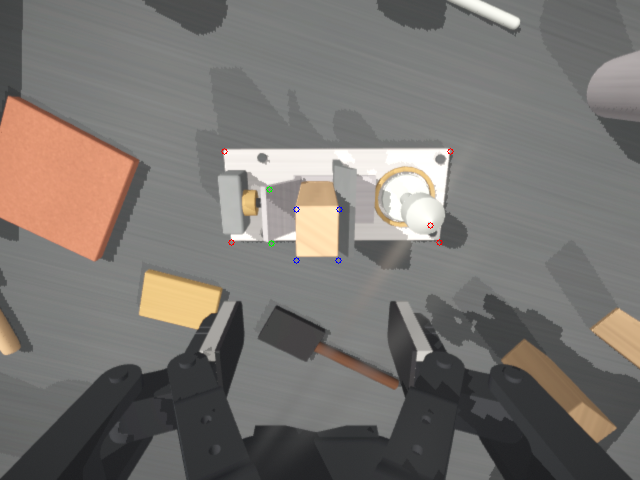

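```bash
python3 - <<'E'
from h import *
o=ctrl.get_obs();d=imaging.get_image("wrist");K,E=cam(d,o)
F=plane(K,E,[425.5,215.5],.083)[0];print(F,o["q"].round(3),o["tool_pos"])
a=np.radians(106.18);x=np.array([np.cos(a),np.sin(a)]);O=np.array([.5766,.0102]);print((F[:2]-O)@np.c_[x,[-x[1],x[0]]])
Rm=R.from_rotvec(o["tool_rot"]).as_matrix();print((Rm.T@(F-o["tool_pos"])).round(4))
E
```

```text
[ 0.59611188 -0.05561321  0.083     ] [-0.064 -0.084  1.725  0.     1.505  1.223] [0.56846391 0.03769326 0.24531153]
[-0.06864352 -0.0003998 ]
[0.001  0.0975 0.1622]
```

{"api": "play_rows", "payload": {
  "series": [
    [1,[0.01,0.96,0],[0,0,0]],
    [1,[0.01,0.96,0],[0,0,0]],
    [1,[0,0,0],[0,0,-0.9375]],
    [1,[0,0,0],[0,0,-0.9375]],
    [1,[0,0,0],[0,0,-0.9375]],
    [1,[0,0,0],[0,0,-0.9375]],
    [1,[0,0,0],[0,0,-0.9375]],
    [1,[0,0,0],[0,0,-0.9375]]
  ]
}}

```text
t: 10.92
tool_pos: [0.5965, -0.0541, 0.2456]
tool_rot: [-2.698, -1.604, 0.004]
contact_force: [0.3, -1.5, 1.1]
opening: 0.0857
grip_force: 0.0
```

{"api": "play_rows", "payload": {
  "series": [
    [1,[0,0,0],[0,0,-0.9375]],
    [1,[0,0,0],[0,0,-0.9375]],
    [1,[0,0,0],[0,0,-0.9375]],
    [1,[0,0,0],[0,0,-0.9375]],
    [1,[0,0,0],[0,0,-0.9375]],
    [1,[0,0,0],[0,0,-0.9375]],
    [1,[0,0,0],[0,0,0]],
    [1,[0,0,0],[0,0,0]]
  ]
}}

```text
t: 11.92
tool_pos: [0.5969, -0.0542, 0.2467]
tool_rot: [-1.887, -2.51, 0.001]
contact_force: [-0.0, 0.5, 0.4]
opening: 0.0851
grip_force: 0.0
```

```bash
python3 - <<'E'
from h import *
o=ctrl.get_obs();d=imaging.get_image("wrist");K,E=cam(d,o)
Rm=R.from_rotvec(o["tool_rot"]).as_matrix();print(o["tool_pos"],Rm.round(3).tolist(),o["q"].round(2))
im=d["color"].copy()
for z in (.069,.091,.11):
    q=proj(K,E,np.r_[o["tool_pos"][:2],z])[0];print(q);cv2.circle(im,tuple(int(w) for w in q.round()),3,(0,0,255),1)
cv2.imwrite("pics/w4.png",im)
E
```

```text
[ 0.59691116 -0.0542164   0.24674072] [[-0.278, 0.961, -0.002], [0.961, 0.278, 0.0], [0.001, -0.001, -1.0]] [-0.21 -0.02  1.66  0.    1.5  -0.5 ]
[315.74550428 213.1184834 ]
[315.69688442 219.52024801]
[315.64933639 225.78088342]
```

View pics/w4.png

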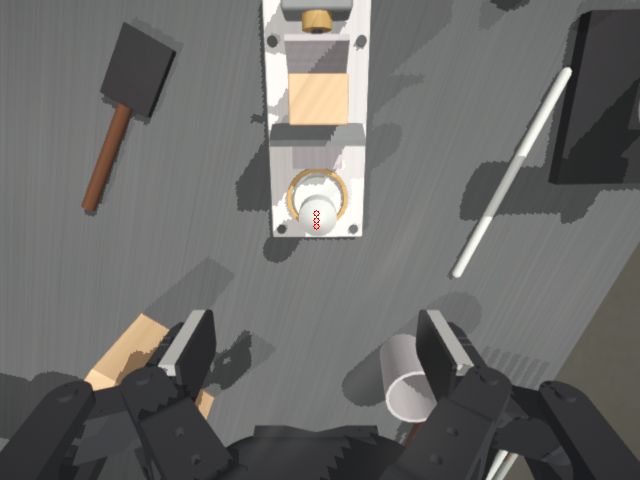

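{"api": "play_rows", "payload": {
  "series": [
    [1,[0.03,0.015,0.7],[0,0,0]],
    [1,[0,0,1],[0,0,0]],
    [1,[0,0,1],[0,0,0]],
    [1,[0,0,0.67],[0,0,0]],
    [1,[0,0,0.3],[0,0,0]],
    [1,[0,0,0],[0,0,0]]
  ]
}}

```text
t: 12.72
tool_pos: [0.5972, -0.0526, 0.0636]
tool_rot: [-1.885, -2.511, 0.001]
contact_force: [-0.1, -1.1, 0.6]
opening: 0.0854
grip_force: 0.0
```

{"api": "play_rows", "payload": {
  "series": [
    [0,[0,0,0],[0,0,0]],
    [0,[0,0,0],[0,0,0]],
    [0,[0,0,0],[0,0,0]],
    [0,[0,0,0],[0,0,0]],
    [0,[0,0,0],[0,0,0]],
    [0,[0,0,0],[0,0,0]]
  ],
  "force": 25
}}

```text
t: 13.48
tool_pos: [0.5983, -0.0529, 0.0657]
tool_rot: [1.885, 2.512, 0.001]
contact_force: [-0.9, -0.6, 5.5]
opening: 0.0328
grip_force: 25.0
```

{"api": "play_rows", "payload": {
  "series": [
    [0,[0,0,-0.1],[0,0,0]],
    [0,[0,0,-0.3],[0,0,0]],
    [0,[0,0,-0.6],[0,0,0]],
    [0,[0,0,-0.8],[0,0,0]],
    [0,[0,0,-0.8],[0,0,0]],
    [0,[0,0,-0.4],[0,0,0]],
    [0,[0,0,0],[0,0,0]]
  ]
}}

```text
t: 14.35
tool_pos: [0.5985, -0.0528, 0.2162]
tool_rot: [1.884, 2.51, 0.002]
contact_force: [-0.0, 1.6, -1.6]
opening: 0.0328
grip_force: 25.1
```

{"api": "play_rows", "payload": {
  "series": [
    [0,[0.4,0.01,0],[0,0,0]],
    [0,[0.827,0.022,0],[0,0,0]],
    [0,[0.827,0.022,0],[0,0,0]],
    [0,[0.827,0.022,0],[0,0,0]],
    [0,[0.827,0.022,0],[0,0,0]],
    [0,[0.827,0.022,0],[0,0,0]],
    [0,[0.827,0.022,0],[0,0,0]],
    [0,[0.827,0.022,0],[0,0,0]]
  ]
}}

```text
t: 15.35
tool_pos: [0.5165, 0.2486, 0.2115]
tool_rot: [-1.883, -2.511, 0.005]
contact_force: [0.4, -0.3, -1.0]
opening: 0.0328
grip_force: 25.1
```

{"api": "play_rows", "payload": {
  "series": [
    [0,[0.827,0.022,0],[0,0,0]],
    [0,[0.424,0.01,0],[0,0,0]],
    [0,[0,0,0],[0,0,0]],
    [0,[0,0,0],[0,0,0]]
  ]
}}

```text
t: 15.85
tool_pos: [0.5028, 0.3065, 0.2134]
tool_rot: [-1.886, -2.512, 0.003]
contact_force: [0.4, -0.4, -1.6]
opening: 0.0326
grip_force: 25.1
```

```bash
python3 - <<'E'
from h import *
o=ctrl.get_obs();d=imaging.get_image("scene");K,E=cam(d)
print(o["tool_pos"],o["opening"],proj(K,E,[[.5038,.3074,.015]]))
cv2.imwrite("pics/s5.png",cv2.resize(d["color"][90:390,250:550],None,fx=2,fy=2))
E
```

```text
[0.50278023 0.30654861 0.21341735] 0.03256167352827099 [[405.475391   200.14518012]]
```

View pics/s5.png

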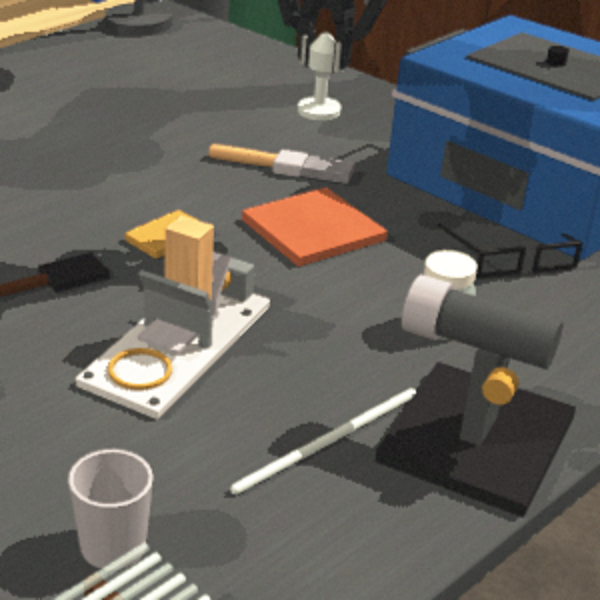

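{"api": "play_rows", "payload": {
  "series": [
    [0,[0,0,0.4],[0,0,0]],
    [0,[0,0,0.8],[0,0,0]],
    [0,[0,0,0.8],[0,0,0]],
    [0,[0,0,0.5],[0,0,0]],
    [0,[0,0,0.2],[0,0,0]],
    [0,[0,0,0],[0,0,0]],
    [0,[0,0,0],[0,0,0]]
  ]
}}

```text
t: 16.77
tool_pos: [0.504, 0.3075, 0.0807]
tool_rot: [1.885, 2.512, 0.003]
contact_force: [1.0, 0.2, -1.0]
opening: 0.0327
grip_force: 25.1
```

{"api": "play_rows", "payload": {
  "series": [
    [0,[0,0,0.04],[0,0,0]],
    [0,[0,0,0.04],[0,0,0]],
    [0,[0,0,0.04],[0,0,0]],
    [0,[0,0,0],[0,0,0]],
    [0,[0,0,0],[0,0,0]]
  ]
}}

```text
t: 17.4
tool_pos: [0.503, 0.3073, 0.0733]
tool_rot: [-1.886, -2.513, 0.0]
contact_force: [-0.0, -0.4, -1.6]
opening: 0.0329
grip_force: 25.2
```

{"api": "play_rows", "payload": {
  "series": [
    [0,[0,0,0.04],[0,0,0]],
    [0,[0,0,0.02],[0,0,0]],
    [0,[0,0,0],[0,0,0]],
    [0,[0,0,0],[0,0,0]]
  ]
}}

```text
t: 17.9
tool_pos: [0.503, 0.3073, 0.0703]
tool_rot: [-1.886, -2.513, -0.0]
contact_force: [-0.4, 0.1, -1.5]
opening: 0.0326
grip_force: 25.2
```

{"api": "play_rows", "payload": {
  "series": [
    [0,[0,0,0.02],[0,0,0]],
    [0,[0,0,0.02],[0,0,0]],
    [0,[0,0,0],[0,0,0]],
    [0,[0,0,0],[0,0,0]]
  ]
}}

```text
t: 18.4
tool_pos: [0.5031, 0.3074, 0.0688]
tool_rot: [1.886, 2.513, 0.0]
contact_force: [-2.4, -1.5, 4.0]
opening: 0.0329
grip_force: 25.6
```

{"api": "play_rows", "payload": {
  "series": [
    [0.5,[0,0,0],[0,0,0]],
    [1,[0,0,0],[0,0,0]],
    [1,[0,0,0],[0,0,0]],
    [1,[0,0,0],[0,0,0]],
    [1,[0,0,0],[0,0,0]],
    [1,[0,0,0],[0,0,0]]
  ]
}}

```text
t: 19.15
tool_pos: [0.503, 0.3073, 0.0683]
tool_rot: [-1.886, -2.513, 0.0]
contact_force: [-1.1, 0.3, -0.0]
opening: 0.0853
grip_force: 0.0
```

{"api": "play_rows", "payload": {
  "series": [
    [1,[0,0,-0.4],[0,0,0]],
    [1,[0,0,-1],[0,0,0]],
    [1,[0,0,-1],[0,0,0]],
    [1,[0,0,-0.6],[0,0,0]],
    [1,[0,0,0],[0,0,0]],
    [1,[0,0,0],[0,0,0]],
    [1,[0,0,0],[0,0,0]]
  ]
}}

```text
t: 20.02
tool_pos: [0.5021, 0.3069, 0.2164]
tool_rot: [-1.885, -2.512, 0.004]
contact_force: [-0.4, 0.3, -0.8]
opening: 0.0852
grip_force: 0.0
```

```bash
python3 - <<'E'
from h import *
o=ctrl.get_obs();d=imaging.get_image("scene");print(o["tool_pos"],o["contact_force"])
cv2.imwrite("pics/s6.png",cv2.resize(d["color"][90:390,250:550],None,fx=2,fy=2))
E
```

```text
[0.50211725 0.30685244 0.2163972 ] [-0.40737161  0.31116929 -0.80400014]
```

View pics/s6.png

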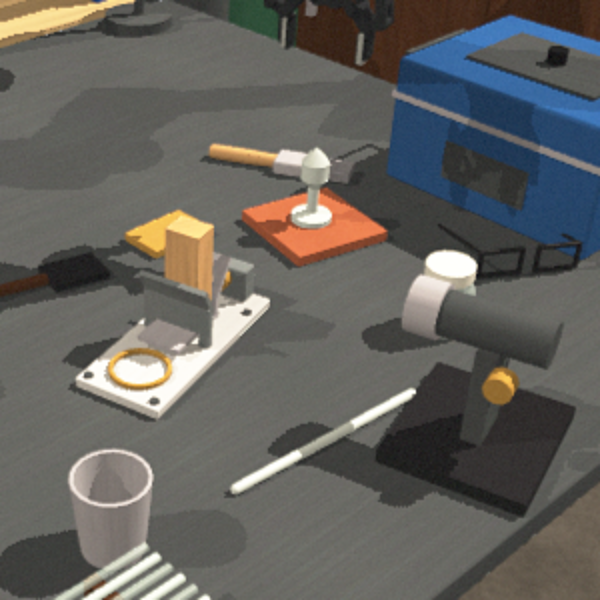

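The finial stands upright near the middle of the slab (crop 312,215). The prop stands in the slot (crop 190,255), and the gripper is clear of everything.

```bash
python3 -c "
from station import ctrl
print(ctrl.finish_job())"
```

```text
the job is handed in; nothing more can be done
None
```

I handed the job in at about 20 s of the 64 s allowed. The last picture shows the prop standing in the slot and the finial upright near the middle of the slab with the gripper clear; finish_job returned no verdict.

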